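Lock the bench fence with the T-handle key

TASK

Lock the woodworking fence: take the yellow T-handle key out of the wooden rack, set its blade fully down into the slotted brass screw at the bottom of the fence's deep well, and turn it clockwise (seen from above) to the stop, about a sixth of a turn. Then let go and leave the key standing in the well. Leave the black-handled tool where it stands in the rack.

Things in the scene. Friction and masses are not known exactly. Their poses are not given: they have to be found in the camera images.
- key: Right tool: T-key, 140-235 g, standing in a 28x12 slot of a fixed brown wood rack (200x70, 32 high) on the left. Origin: centre of blade's underside, z up, on the bench at the start. Blade 24 (x) x 8 (y), 18 high; stem dia 10; collar dia 28 at z 37-43; yellow bar handle 80 along x, 14 wide, z 112-130: grip it across the 14, over the stem. All mm.
- spare: Wrong tool, leave alone: same size and axes, black handle, round foot of 10 mm diameter. Stands in the rack's other slot, 120 mm from the key, handles in one line; which slot is whose varies.
- well (a point): Centre of the well's mouth on top of the grey fence block (fixed, 90x90, 70 high) on the right; z up, x along the aluminium fence on its -y side (55 high). Well dia 32, funnelled to 50 in the top 9. Slot floor 55 below this point: a seated key has its origin there, handle 57-75 above the mouth, collar inside the well, and stands by itself when released. All mm.
- lock_screw (a joint): Brass screw angle, rad, clockwise from above; starts 0.05-0.25, hard stop 1.05 = locked; stays put; resists 0.1 N m. Slot 14 mm wide between lugs 14 mm high, open-ended; at 0 along the well's x, at q turned q clockwise. The blade enters within 15 deg of the slot and has 18 deg play each way, so turn the key that much further than the screw.
There are look-alikes about, which are no part of the job. What is shaped like the key but purple is not meant.

How it is judged:
By the outcome, as a careful person would: the job done as asked, in the order asked, and still so for the second after the job is handed in, with the robot touching nothing.
It also fails if it takes over 42 s, if anything falls off the work surface, if the arm or the gripper's body presses on something with over 40 N, if the wrist force passes 120 N, or if a joint passes its speed limit or range.

ROBOT

A 6-joint arm with a two-finger parallel gripper is mounted at the origin on the work surface. World frame = base frame: x ahead of the robot, y to its left, z up, the work surface at z = 0. Lengths are in m, angles in rad, forces in N, time in s.
With the tool pointing down it reaches from about 0.35 to 0.775 m from the base axis. Payload 7.3 kg.
Tool frame: the origin (TCP) lies between the finger pads; the fingertips stand 14 mm ahead of it and the grasp point (between the pads) lies 5 mm behind it; z points along the fingers, y is the direction in which the jaws open and shut (so a half turn about z gives the same grasp; the last joint's range is limited). The gripper opens to 92 mm and grips with 3 to 60 N. Pads are 19 mm wide; open, the fingers measure 130 mm over their backs; the gripper's body (75 mm by 190 mm) begins 47 mm behind the grasp point.
Start: joints at [0.972, 0.342, 1.524, -0, 1.275, -0.146], TCP at [0.23, 0.472, 0.241] pointing down, gripper open.
Joint ranges: [-2.53, 2.53], [-0.77, 2.02], [0.04, 2.7], [-1, 4.14], [0.28, 2.66], [-3.11, 3.11]. Speed limits (rad/s): [2.57, 2.57, 3.14, 3.14, 3.14, 3.14].

INTERFACE

Orientations are given as [roll, pitch, yaw] about the fixed x, y, z axes, in that order (R = Rz(yaw) Ry(pitch) Rx(roll)).
In Python, from cell import robot gives the robot as it stands.
- The arm moves only by the shell command python3 -m creep 'ROWS' [FORCE]. ROWS is JSON, a list that holds one entry, the list of rows, each a list of 7 numbers: the shift along the tool's x, y, z in cm, then the turn, a rotation vector about the tool's x, y, z in degrees, then the gripper command: -1 is shut, 1 is fully open, values between are in proportion. In form: [[[tx, ty, tz, wx, wy, wz, gripper], ...]]. A call has 1 to 8 rows; each row is the pose to reach, as a shift and turn from the pose measured when the call began, along the tool's axes at that moment; what a row does not reach only later rows make up. A row lasts 1/10 s, in which the tool goes at most 50 mm and 8.59 degrees, less where a joint would pass 70% of its speed; a pose out of reach is approached as far as the arm can. A call with a gripper value outside its range is refused whole. The fingers move at their own pace and stop on an object; FORCE is the grip in N (left out, the last holds). Time passes only in rows, so rows that repeat a pose let the fingers close. It gives the time, the measured TCP pose, the force and the opening at its end, in the units of the state.
- robot.observe(): the state, without advancing time (a new reading comes with each control period).
- robot.read_camera(name): name is "side" or "top"; returns the picture (400x640x3 uint8, red, green, blue); there is no depth.
- robot.camera_params(name): a dict with "camera_matrix" (3x3 intrinsics, pixels), "R" (3x3) and "t" (3): a world point X has camera coordinates R X + t. Camera axes: x right, y down, z forward; pixel columns grow to the right and rows downward; lengths in m; the calibration is good to about 2 mm. A picture is of the moment at which its call begins. camera_params takes no time and is no camera call.
- robot.hand_in(): hands the job in, once; it reports no verdict.
Trained networks look in the newest picture that a camera, given by its name, has taken for a name from the list of things; names that differ only in an ending like _2 or _b are one class to them, and where a whole thing is asked for, a point or a joint stands for the part that bears it (a point fixed in the world has none). Each returns a list of dicts, best first, with "score" (0 to 1); they miss things now and then, are a little off and sometimes report something else, mostly with a low value. They report only what shows in the picture. A call takes as long as a camera call. They do not tell look-alikes from the thing itself.
- robot.look_for(camera, label): "centre" ([x, y, z] in m, in the coordinates of the camera as it stood for that picture, good to about 4 mm: the middle of the surface that is visible of it).
- robot.masks_of(camera, label): "mask" (400x640 bool, what is visible of it).
The state is a dict: "time": time; "qpos": joint angles; "qvel": joint speeds; "joint_efforts": joint torques, N m; "tool_pos": TCP position; "tool_rot": TCP orientation; "contact_force": force on the tool from outside, world axes, zero at the start; "torque": the same for the moment, N m; "opening": finger opening in m.
Only numpy, scipy, OpenCV 4.12 (cv2) and the standard library are available. Lean on these libraries where they do the work, as an engineer would, in place of code of your own. Each camera call takes 0.05 s, during which the arm holds its last target.

## Working session

There is one attempt and no reset: what is moved stays moved. The work goes in short steps, Python scripts to look and compute and a shell command to move; the robot and the scene stay as the last step left them, time stands still between calls to the robot, and variables do not carry over. Pictures are saved under pics/ and viewed, and the job is handed in when it is done.

```bash
mkdir -p pics; ls
python3 - <<'E'
from cell import robot
import cv2,numpy as np
for c in("side","top"):
    im=robot.read_camera(c); cv2.imwrite(f"pics/{c}0.png",im[:,:,::-1])
    p=robot.camera_params(c); print(c,{k:np.round(v,4).tolist() for k,v in p.items()})
    for l in("key","spare","well","lock_screw"):
        try:
            for d in robot.look_for(c,l): 
                X=np.array(p["R"]).T@(np.array(d["centre"])-np.array(p["t"]))
                print(c,l,round(d["score"],2),X.round(4))
        except Exception as e: print(c,l,e)
s=robot.observe(); print(s)
E
```

```text
pics
side {'camera_matrix': [[517.6942, 0.0, 313.1687], [0.0, 517.6942, 201.5197], [0.0, 0.0, 1.0]], 'R': [[-0.9859, -0.1673, -0.0008], [-0.0935, 0.5551, -0.8265], [0.1388, -0.8148, -0.5629]], 't': [0.5994, 0.104, 0.9786]}
side key 0.65 [0.7194 0.1874 0.1195]
side key 0.64 [0.5993 0.209  0.1257]
side spare 0.56 [0.4838 0.2193 0.1215]
side well 0.6 [ 0.4874 -0.2712  0.0392]
top {'camera_matrix': [[367.8335, 0.0, 321.107], [0.0, 367.8335, 203.5863], [0.0, 0.0, 1.0]], 'R': [[0.0176, -0.9998, 0.0079], [-0.9871, -0.0186, -0.1588], [0.1589, -0.0051, -0.9873]], 't': [0.0314, 0.5672, 0.6518]}
top key 0.96 [0.4768 0.0653 0.1264]
top key 0.93 [0.6036 0.1972 0.1287]
top key 0.68 [0.7194 0.1828 0.1267]
top spare 0.74 [0.4781 0.2093 0.1288]
top well 0.97 [ 0.4892 -0.2806  0.0553]
{'time': 0.5, 'qpos': array([ 9.72023169e-01,  3.42003894e-01,  1.52418604e+00,  2.98755435e-05,
        1.27538173e+00, -1.46025767e-01]), 'qvel': array([-0.00246363, -0.0004717 , -0.00190354, -0.00136227, -0.00041812,
       -0.00048919]), 'joint_efforts': array([-1.80934381e-03, -4.30810261e+01, -2.44310832e+01,  7.16666831e-02,
        4.90028062e-02, -1.58201209e-05]), 'tool_pos': array([0.22963077, 0.47210104, 0.2407084 ]), 'tool_rot': array([ 3.14156773e+00, -2.52233341e-05,  2.68883657e+00]), 'contact_force': array([ 0.32169959, -0.53738201,  0.30447582]), 'torque': array([ 0.00831375, -0.02229261, -0.02839321]), 'opening': 0.09179209229909681}
```

View pics/side0.png

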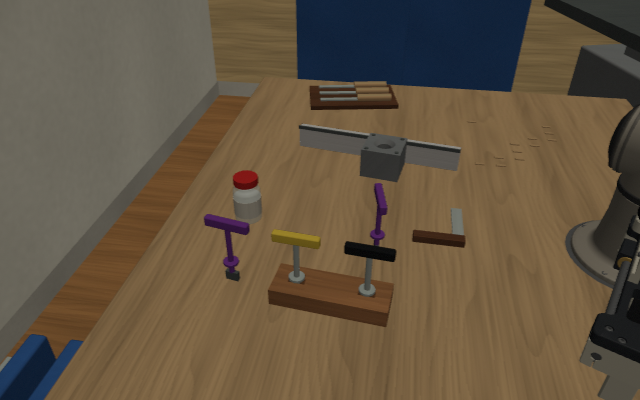

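View pics/top0.png

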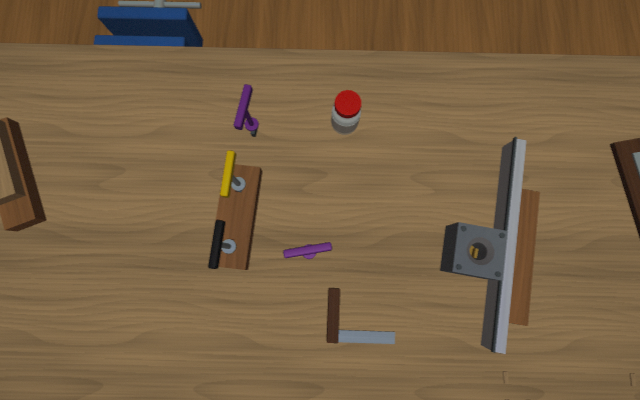

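Run:
```python
import cv2,numpy as np
t=cv2.imread("pics/top0.png");s=cv2.imread("pics/side0.png")
a=cv2.resize(t[140:280,190:340],None,fx=2.6,fy=2.6,interpolation=cv2.INTER_CUBIC)
b=cv2.resize(s[180:330,200:400],None,fx=2,fy=2,interpolation=cv2.INTER_CUBIC)
c=cv2.resize(t[215:285,435:525],None,fx=6,fy=6,interpolation=cv2.INTER_CUBIC)
h=max(a.shape[0],b.shape[0]);
o=np.zeros((h,a.shape[1]+b.shape[1],3),np.uint8);o[:a.shape[0],:a.shape[1]]=a;o[:b.shape[0],a.shape[1]:]=b
cv2.imwrite("pics/crop_keys.png",o);cv2.imwrite("pics/crop_well.png",c);print(o.shape,c.shape)
```

```text
(364, 790, 3) (420, 540, 3)
```

View pics/crop_keys.png

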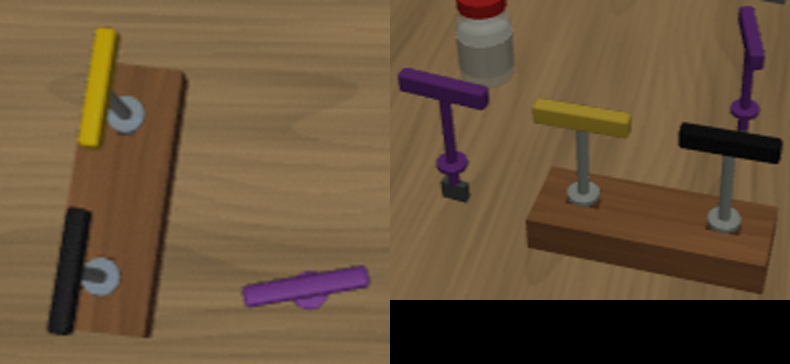

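View pics/crop_well.png

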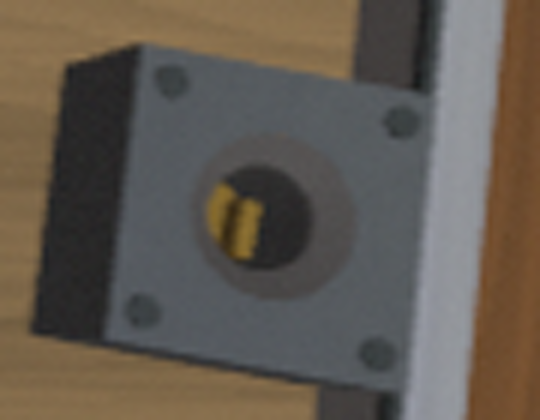

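```bash
cat > h.py <<'E'
import cv2,numpy as np
from scipy.optimize import minimize
from cell import robot
def cam(c):
    p=robot.camera_params(c); return np.array(p["camera_matrix"]),np.array(p["R"]),np.array(p["t"])
def proj(c,X):
    K,R,t=cam(c); Y=(R@np.asarray(X).T).T+t; u=(K@Y.T).T; return u[:,:2]/u[:,2:]
def onz(c,uv,z):
    K,R,t=cam(c); uv=np.atleast_2d(uv); d=(R.T@np.linalg.inv(K)@np.c_[uv,np.ones(len(uv))].T).T; o=-R.T@t
    return o+d*((z-o[2])/d[:,2])[:,None]
def box(x,y,yaw,lx,ly,z0,z1):
    c,s=np.cos(yaw),np.sin(yaw)
    return np.array([[x+c*a-s*b,y+s*a+c*b,z] for a in(-lx/2,lx/2) for b in(-ly/2,ly/2) for z in(z0,z1)])
def sil(c,X,S=8):
    h=cv2.convexHull(np.round((proj(c,X)+.5)*S).astype(np.int32)); m=np.zeros((400*S,640*S),np.uint8)
    cv2.fillConvexPoly(m,h,255); return cv2.resize(m,(640,400),interpolation=cv2.INTER_AREA)/255.
def fit(masks,x0,lx,ly,z0,z1,free_z=False):
    def f(p):
        dz=p[3] if free_z else 0
        return sum(np.abs(sil(c,box(p[0],p[1],p[2],lx,ly,z0+dz,z1+dz))-m).sum()/m.sum() for c,m in masks.items())
    x0=list(x0)+([0.] if free_z else [])
    s=np.array([x0]+[[v+(d if i==j else 0) for j,v in enumerate(x0)] for i,d in enumerate([.008,.008,.1,.005][:len(x0)])])
    return minimize(f,x0,method="Nelder-Mead",options=dict(initial_simplex=s,xatol=1e-4,fatol=1e-4,maxiter=250))
def yellow(im,lo=(18,150,60),hi=(34,255,255)):
    return cv2.inRange(cv2.cvtColor(im,cv2.COLOR_BGR2HSV),lo,hi)
E
python3 - <<'E'
from h import *
I={c:cv2.imread(f"pics/{c}0.png") for c in("side","top")}
M={}
roi={"side":(220,260,260,335),"top":(140,205,210,245)}
for c,im in I.items():
    m=np.zeros((400,640)); a,b,d,e=roi[c]; m[a:b,d:e]=yellow(im)[a:b,d:e]>0; M[c]=m; print(c,m.sum())
x0=[.60,.20,-.05]
for ms in({"top":M["top"]},{"side":M["side"]},M):
    r=fit(ms,x0,.08,.014,.112,.130); print(list(ms),r.x.round(4),round(r.fun,3))
r=fit(M,x0,.08,.014,.112,.130,True);print("z",r.x.round(4),r.fun)
# well block top corners
cr=np.array([[140,43],[430,97],[405,388],[107,340]])/6.+[435,215]-.4
P=onz("top",cr,.07);print(P.round(4),P.mean(0).round(4)); e=P-np.roll(P,-1,0); print(np.linalg.norm(e,axis=1).round(4)); print(np.degrees(np.arctan2(e[:,1],e[:,0])).round(1))
fx=np.array([[518,141],[499,350]]);
# collar estimate
E
```

```text
side 619.0
top 468.0
['top'] [ 0.6031  0.2022 -0.0872] 0.144
['side'] [ 0.6027  0.2007 -0.1116] 0.159
['side', 'top'] [ 0.6032  0.2021 -0.0971] 0.306
z [ 0.6024  0.2023 -0.092   0.002 ] 0.3241763869294041
[[ 0.5337 -0.2074  0.07  ]
 [ 0.5189 -0.2945  0.07  ]
 [ 0.4325 -0.2817  0.07  ]
 [ 0.445  -0.1939  0.07  ]] [ 0.4825 -0.2444  0.07  ]
[0.0884 0.0874 0.0887 0.0898]
[ 80.4  -8.4 -98.1 171.4]
```

Run:
```python
from h import *
t=cv2.imread("pics/top0.png");s=cv2.imread("pics/side0.png")
print("fence yaw",[np.degrees(np.arctan2(*(lambda d:(d[1],d[0]))(np.subtract(*onz("top",np.array(f),.055))))).round(1) for f in ([[525,140],[506,351]],[[515,139],[497,349]])])
dots=np.array([[171,82],[402,122],[378,355],[142,311]])/6.+[435,215]-.4
P=onz("top",dots,.07);print("screws",P.mean(0).round(4))
# render: rectify top face at z=.07 and lug plane z=.029
K,R,tt=cam("top")
def rect(c,im,z,x0,y0,half,N=400):
    pts=np.array([[x0+half,y0+half,z],[x0+half,y0-half,z],[x0-half,y0-half,z],[x0-half,y0+half,z]])
    H=cv2.getPerspectiveTransform(proj(c,pts).astype(np.float32),np.float32([[0,0],[N,0],[N,N],[0,N]]))
    return cv2.warpPerspective(im,H,(N,N),flags=cv2.INTER_CUBIC)
a=rect("top",t,.07,.4825,-.2444,.05);b=rect("top",t,.029,.4825,-.2444,.025)
cv2.imwrite("pics/rect.png",np.hstack([a,b]))
c=cv2.resize(s[120:190,340:430],None,fx=6,fy=6,interpolation=cv2.INTER_CUBIC);
for r in(.025,):
    th=np.linspace(0,2*np.pi,60); q=(proj("side",np.c_[.4825+r*np.cos(th),-.2444+r*np.sin(th),0*th+.07])-[340,120]+.5)*6
    cv2.polylines(c,[q.astype(np.int32)],True,(0,0,255))
q=(proj("side",box(.4825,-.2444,np.radians(-8.5),.09,.09,.0,.07))-[340,120]+.5)*6
for p in q: cv2.circle(c,tuple(int(v) for v in p),3,(0,255,0))
cv2.imwrite("pics/sidewell.png",c)
```

```text
fence yaw [np.float64(-8.9), np.float64(-8.5)]
screws [ 0.4822 -0.2452  0.07  ]
```

View pics/rect.png

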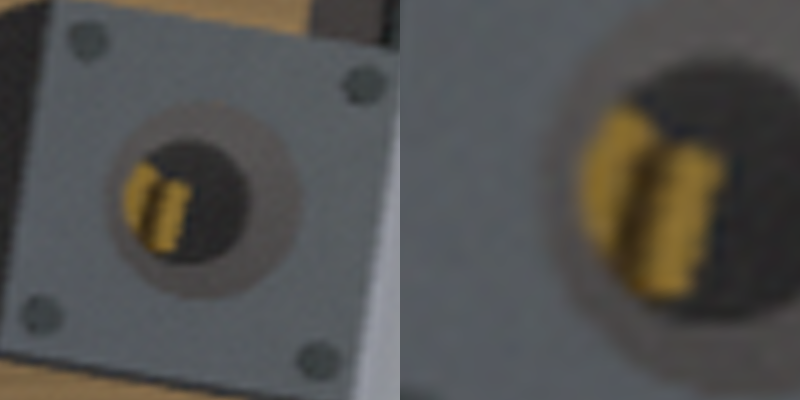

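View pics/sidewell.png

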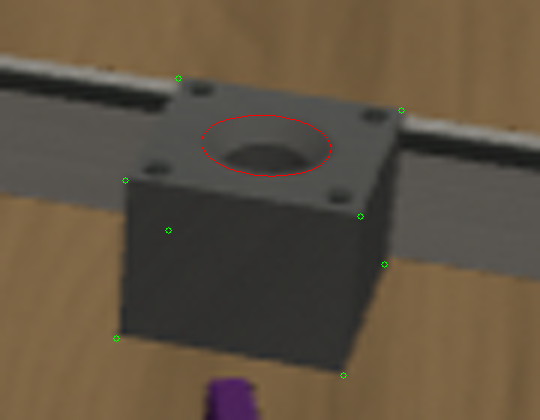

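Candidates (top picture): yellow-handled T at (229,173), black T at (217,245), purple Ts at (243,107) and (307,250). The yellow one stands in the wooden rack, so it is the key, and the crop confirms it. The black one is the spare and the purple ones are decoys. The well mouth is at about (479,251), with the brass slot visible at about 13° clockwise of world x.

```bash
cat > d.py <<'E'
# usage: d.py x y z yawdeg : shift/turn in tool axes from now to target
import sys,numpy as np
from scipy.spatial.transform import Rotation as Ro
from cell import robot
s=robot.observe(); x,y,z,w=map(float,sys.argv[1:5])
R=Ro.from_euler("xyz",s["tool_rot"]); T=Ro.from_euler("xyz",[np.pi,0,np.radians(w)])
print("cm",(R.inv().apply(np.array([x,y,z])-s["tool_pos"])*100).round(2),"deg",np.degrees((R.inv()*T).as_rotvec()).round(2),"now",s["tool_pos"].round(4),np.degrees(s["tool_rot"]).round(2),"F",s["contact_force"].round(1),"M",s["torque"].round(2),"t",round(s["time"],2),"q6",s["qpos"][5].round(2),"op",s["opening"].round(4))
E
python3 d.py .603 .202 .20 174.6
```

```text
Traceback (most recent call last):
  File "d.py", line 7, in <module>
    print("cm",(R.inv().apply(np.array([x,y,z])-s["tool_pos"])*100).round(2),"deg",np.degrees((R.inv()*T).as_rotvec()).round(2),"now",s["tool_pos"].round(4),np.degrees(s["tool_rot"]).round(2),"F",s["contact_force"].round(1),"M",s["torque"].round(2),"t",round(s["time"],2),"q6",s["qpos"][5].round(2),"op",s["opening"].round(4))
                                                                                                                                                                                                                                                                                                                ^^^^^^^^^^^^^^^^^^
AttributeError: 'float' object has no attribute 'round'
```

```bash
sed -i 's/s\["opening"\].round(4)/round(s["opening"],4)/' d.py; python3 d.py .603 .202 .20 174.6
```

```text
cm [-45.39  -7.96   4.07] deg [  0.    -0.   -20.54] now [0.2296 0.4721 0.2407] [180.    -0.   154.06] F [ 0.3 -0.5  0.3] M [ 0.01 -0.02 -0.03] t 0.5 q6 -0.15 op 0.0918
```

```bash
python3 -m creep '[[[-45.4,-8,4,0,0,-20.5,1],[-45.4,-8,4,0,0,-20.5,1],[-45.4,-8,4,0,0,-20.5,1],[-45.4,-8,4,0,0,-20.5,1],[-45.4,-8,4,0,0,-20.5,1],[-45.4,-8,4,0,0,-20.5,1],[-45.4,-8,4,0,0,-20.5,1],[-45.4,-8,4,0,0,-20.5,1]]]' 30; python3 d.py .603 .202 .20 174.6
```

```text
time: 1.3
tool_pos: [0.5452, 0.2431, 0.207]
tool_rot: [3.141, 0.0, 3.046]
contact_force: [-0.1, 1.2, -0.1]
opening: 0.0916
cm [-6.15 -3.54  0.7 ] deg [ 0.01  0.01 -0.05] now [0.5452 0.2431 0.207 ] [1.7999e+02 1.0000e-02 1.7455e+02] F [-0.1  1.2 -0.1] M [0.06 0.   0.  ] t 1.3 q6 -1.18 op 0.0916
```

```bash
python3 -m creep '[[[-4.9,-2.8,0.6,0,0,0,1],[-6.15,-3.5,0.7,0,0,0,1],[-6.15,-3.5,0.7,0,0,0,0.3],[-6.15,-3.5,0.7,0,0,0,-0.2]]]'; python3 d.py .603 .202 .116 174.6
python3 - <<'E'
from h import *
for c in("top","side"): cv2.imwrite(f"pics/{c}1.png",robot.read_camera(c)[:,:,::-1])
t=cv2.imread("pics/top1.png");s=cv2.imread("pics/side1.png")
cv2.imwrite("pics/pre.png",np.hstack([cv2.resize(t[110:250,170:310],(400,400)),cv2.resize(s[150:290,230:370],(400,400))]))
E
```

```text
time: 1.7
tool_pos: [0.6028, 0.2022, 0.1995]
tool_rot: [3.141, -0.001, 3.045]
contact_force: [-0.9, 1.0, -0.5]
opening: 0.0803
cm [-0.03 -0.03  8.35] deg [ 0.02 -0.06 -0.11] now [0.6028 0.2022 0.1995] [ 1.7998e+02 -6.0000e-02  1.7449e+02] F [-0.9  1.  -0.5] M [0.05 0.03 0.03] t 1.7 q6 -1.27 op 0.0803
```

View pics/pre.png

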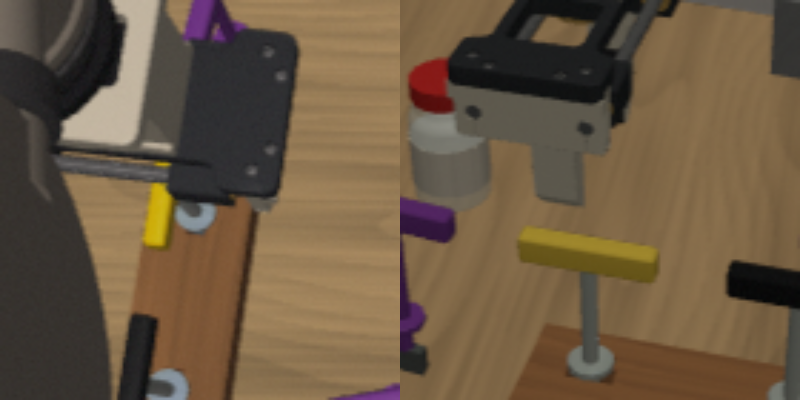

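```bash
python3 -m creep '[[[0,0,3,0,0,0,-0.2],[0,0,6,0,0,0,-0.2],[0,0,8.3,0,0,0,-0.2],[0,0,8.3,0,0,0,-0.2]]]'; python3 d.py .603 .202 .116 174.6
```

```text
time: 2.2
tool_pos: [0.5993, 0.2042, 0.1143]
tool_rot: [-3.14, -0.006, 3.049]
contact_force: [-0.5, -0.5, -0.2]
opening: 0.0405
cm [-0.39 -0.19 -0.17] deg [-0.08 -0.37  0.12] now [0.5993 0.2042 0.1143] [-179.92   -0.37  174.72] F [-0.5 -0.5 -0.2] M [0.04 0.02 0.  ] t 2.2 q6 -1.27 op 0.0405
```

```bash
python3 -m creep '[[[-0.4,-0.2,-0.2,0,0,0,-0.2],[-0.4,-0.2,-0.2,0,0,0,-0.2]]]'; python3 d.py .603 .202 .116 174.6;  python3 - <<'E'
from h import *
s=robot.read_camera("side")[:,:,::-1]
cv2.imwrite("pics/g1.png",cv2.resize(s[180:330,220:370],(600,600)))
E
```

```text
time: 2.4
tool_pos: [0.6039, 0.2024, 0.1182]
tool_rot: [-3.141, -0.004, 3.05]
contact_force: [-0.5, -0.4, 0.0]
opening: 0.037
cm [ 0.09 -0.05  0.22] deg [-0.03 -0.21  0.16] now [0.6039 0.2024 0.1182] [-179.97   -0.21  174.76] F [-0.5 -0.4  0. ] M [ 0.02 -0.04  0.02] t 2.4 q6 -1.28 op 0.037
```

View pics/g1.png

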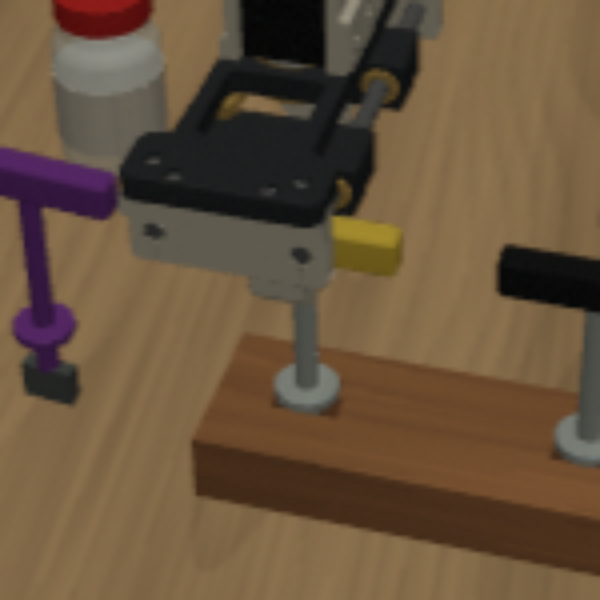

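```bash
python3 - <<'E'
from h import *
print((proj("side",[[.6035,.225,.104],[.603,.202,.1],[.603,.202,.045]])-[220,180])*4)
E
python3 -m creep '[[[0.1,0,0.2,0,0,0,-1],[0.1,0,0.2,0,0,0,-1],[0.1,0,0.2,0,0,0,-1],[0.1,0,0.2,0,0,0,-1],[0.1,0,0.2,0,0,0,-1]]]' 40; python3 d.py .603 .202 .116 174.6
```

```text
[[288.56340087 304.50116439]
 [301.34830785 275.89695343]
 [303.99042034 377.06742209]]
time: 2.95
tool_pos: [0.6031, 0.2025, 0.1165]
tool_rot: [-3.141, -0.003, 3.05]
contact_force: [-0.1, -0.0, 2.6]
opening: 0.014
cm [ 0.01 -0.05  0.05] deg [-0.01 -0.17  0.14] now [0.6031 0.2025 0.1165] [-1.7999e+02 -1.7000e-01  1.7474e+02] F [-0.1 -0.   2.6] M [0.08 0.06 0.04] t 2.95 q6 -1.28 op 0.014
```

```bash
python3 -m creep '[[[0,0,-1.5,0,0,0,-1],[0,0,-3,0,0,0,-1],[0,0,-5,0,0,0,-1],[0,0,-8,0,0,0,-1],[0,0,-11.5,0,0,0,-1],[0,0,-11.5,0,0,0,-1]]]' 60; python3 d.py .4824 -.245 .226 167
```

```text
time: 3.55
tool_pos: [0.6055, 0.2029, 0.2367]
tool_rot: [3.139, 0.006, 3.05]
contact_force: [0.1, 1.7, -1.3]
opening: 0.0138
cm [  8.15 -45.73   0.91] deg [0.16 0.32 7.74] now [0.6055 0.2029 0.2367] [179.86   0.33 174.74] F [ 0.1  1.7 -1.3] M [ 0.05 -0.04  0.02] t 3.55 q6 -1.28 op 0.0138
```

```bash
python3 -m creep '[[[0.5,-3,0.5,0,0,1,-1],[1.2,-7,0.5,0,0,2,-1],[2.0,-11.5,0.5,0,0,3,-1],[2.9,-16,0.5,0,0,4,-1],[3.7,-20.5,0.5,0,0,5,-1],[4.5,-25,0.5,0,0,6,-1],[5.3,-29.5,0.5,0,0,7,-1],[5.8,-32.5,0.5,0,0,7.7,-1]]]'; python3 d.py .4824 -.245 .226 167
```

```text
time: 4.35
tool_pos: [0.5164, -0.1179, 0.2295]
tool_rot: [3.139, 0.003, 2.913]
contact_force: [0.8, 0.4, -1.4]
opening: 0.0131
cm [  0.43 -13.15   0.31] deg [ 0.16  0.2  -0.1 ] now [ 0.5164 -0.1179  0.2295] [179.84   0.2  166.9 ] F [ 0.8  0.4 -1.4] M [ 0.05  0.04 -0.05] t 4.35 q6 -1.71 op 0.0131
```

```bash
python3 -m creep '[[[0.2,-4,0.3,0,0,0,-1],[0.4,-8,0.3,0,0,0,-1],[0.4,-11,0.3,0,0,0,-1],[0.4,-13.1,0.3,0,0,0,-1],[0.4,-13.1,0.3,0,0,0,-1],[0.4,-13.1,0.3,0,0,0,-1]]]'; python3 d.py .4824 -.245 .226 167;  python3 - <<'E'
from h import *
for c in("top","side"): cv2.imwrite(f"pics/{c}2.png",robot.read_camera(c)[:,:,::-1])
t=cv2.imread("pics/top2.png");s=cv2.imread("pics/side2.png")
cv2.imwrite("pics/over.png",np.hstack([cv2.resize(t[180:320,410:550],(400,400)),cv2.resize(s[60:200,310:450],(400,400))]))
p=robot.observe()["tool_pos"]
x,y=p[0],p[1]
print((proj("side",[[x,y,.116],[x,y,.140]])-[310,60])*400/140)
E
```

```text
time: 4.95
tool_pos: [0.4823, -0.2443, 0.2252]
tool_rot: [3.138, 0.002, 2.912]
contact_force: [0.6, -0.1, -1.9]
opening: 0.0134
cm [-0.02 -0.06 -0.09] deg [ 0.22  0.1  -0.16] now [ 0.4823 -0.2443  0.2252] [1.7978e+02 1.0000e-01 1.6684e+02] F [ 0.6 -0.1 -1.9] M [-0.01 -0.01  0.03] t 4.95 q6 -1.96 op 0.0134
[[214.95248802 188.2611273 ]
 [217.31420044 160.57517245]]
```

View pics/over.png

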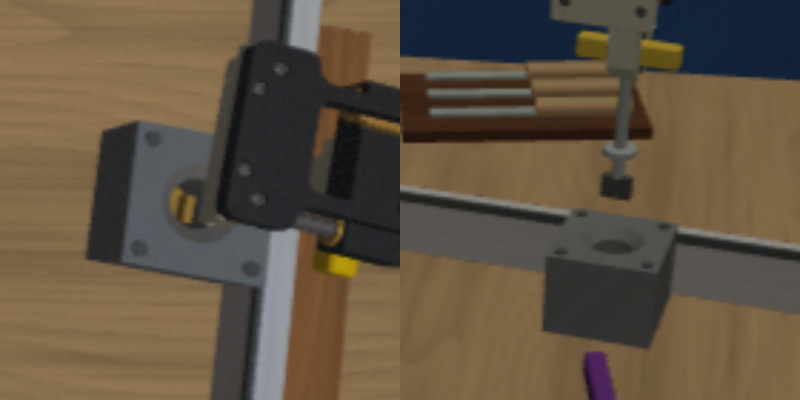

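```bash
python3 -m creep '[[[0,-0.05,2,0,0,0,-1],[0,-0.05,4,0,0,0,-1],[0,-0.05,5,0,0,0,-1],[0,-0.05,5.7,0,0,0,-1],[0,-0.05,5.7,0,0,0,-1]]]'; python3 d.py .4824 -.245 .1315 167
```

```text
time: 5.55
tool_pos: [0.4828, -0.2432, 0.1681]
tool_rot: [3.138, 0.001, 2.915]
contact_force: [0.3, 0.3, -1.7]
opening: 0.0135
cm [ 0.01 -0.2   3.66] deg [ 0.23  0.07 -0.01] now [ 0.4828 -0.2432  0.1681] [1.7977e+02 7.0000e-02 1.6699e+02] F [ 0.3  0.3 -1.7] M [0.05 0.   0.03] t 5.55 q6 -1.96 op 0.0135
```

```bash
python3 -m creep '[[[0,-0.2,0.9,0,0,0,-1],[0,-0.2,1.7,0,0,0,-1],[0,-0.2,1.7,0,0,0,-1]]]'; python3 d.py .4824 -.245 .1315 167
python3 - <<'E'
from h import *
for c in("top","side"): cv2.imwrite(f"pics/{c}3.png",robot.read_camera(c)[:,:,::-1])
t=cv2.imread("pics/top3.png");s=cv2.imread("pics/side3.png")
cv2.imwrite("pics/over3.png",np.hstack([cv2.resize(t[210:290,430:510],(400,400),interpolation=cv2.INTER_CUBIC),cv2.resize(s[90:190,340:440],(400,400))]))
E
```

```text
time: 5.85
tool_pos: [0.4818, -0.2448, 0.15]
tool_rot: [3.137, -0.001, 2.914]
contact_force: [-0.7, 1.1, -1.5]
opening: 0.0134
cm [-0.06 -0.01  1.85] deg [ 0.28 -0.03 -0.02] now [ 0.4818 -0.2448  0.15  ] [ 1.7972e+02 -3.0000e-02  1.6698e+02] F [-0.7  1.1 -1.5] M [0.06 0.04 0.01] t 5.85 q6 -1.96 op 0.0134
```

View pics/over3.png

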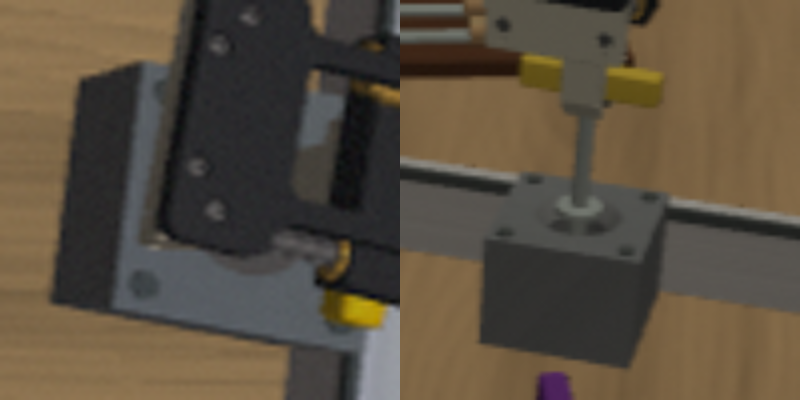

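The collar is entering the bore, centred at side-crop (580,208), and there is no contact force. I'll go down slowly.

```bash
python3 -m creep '[[[-0.03,0,0.5,0,0,0,-1],[-0.03,0,0.9,0,0,0,-1],[-0.03,0,0.9,0,0,0,-1]]]'; python3 d.py .4824 -.245 .1315 167
```

```text
time: 6.25
tool_pos: [0.4824, -0.245, 0.1413]
tool_rot: [3.137, -0.0, 2.914]
contact_force: [-0.2, -0.2, -1.0]
opening: 0.0137
cm [-0.   -0.    0.98] deg [ 0.26 -0.   -0.02] now [ 0.4824 -0.245   0.1413] [179.74  -0.   166.98] F [-0.2 -0.2 -1. ] M [ 0.01  0.05 -0.01] t 6.25 q6 -1.96 op 0.0137
```

Blade underside is at about 0.025, below the lug tops (0.029), still with no force, so it is in the slot.

```bash
python3 -m creep '[[[0,0,0.5,0,0,0,-1],[0,0,0.9,0,0,0,-1],[0,0,1.05,0,0,0,-1],[0,0,1.05,0,0,0,-1]]]'; python3 d.py .4824 -.245 .1315 167
```

```text
time: 6.65
tool_pos: [0.4826, -0.2451, 0.1315]
tool_rot: [3.137, 0.001, 2.914]
contact_force: [-1.1, 0.5, 4.5]
opening: 0.0136
cm [ 0.02  0.   -0.  ] deg [ 0.25  0.05 -0.02] now [ 0.4826 -0.2451  0.1315] [1.7975e+02 5.0000e-02 1.6698e+02] F [-1.1  0.5  4.5] M [ 0.22  0.23 -0.01] t 6.65 q6 -1.96 op 0.0136
```

```bash
python3 -m creep '[[[0,0,0,0,0,7,-1],[0,0,0,0,0,14,-1],[0,0,0,0,0,21,-1],[0,0,0,0,0,28,-1],[0,0,0,0,0,35,-1],[0,0,0,0,0,42,-1],[0,0,0,0,0,49,-1],[0,0,0,0,0,56,-1]]]'; python3 d.py .4824 -.245 .1315 93
```

```text
time: 7.45
tool_pos: [0.4826, -0.2453, 0.1315]
tool_rot: [3.139, -0.003, 1.932]
contact_force: [-0.6, 0.4, 1.0]
opening: 0.0134
cm [ 0.03 -0.01  0.  ] deg [ 0.14 -0.17 17.72] now [ 0.4826 -0.2453  0.1315] [ 1.7983e+02 -1.5000e-01  1.1072e+02] F [-0.6  0.4  1. ] M [-0.18  0.14  0.11] t 7.45 q6 -0.98 op 0.0134
```

```bash
python3 -m creep '[[[0,0,0,0,0,5,-1],[0,0,0,0,0,10,-1],[0,0,0,0,0,14,-1],[0,0,0,0,0,16,-1],[0,0,0,0,0,16,-1]]]'; python3 d.py .4824 -.245 .1315 93;python3 -m creep '[[[0,0,0,0,0,1.5,-1],[0,0,0,0,0,3,-1],[0,0,0,0,0,3,-1]]]'; python3 d.py .4824 -.245 .1315 93
```

```text
time: 7.95
tool_pos: [0.4826, -0.2454, 0.1315]
tool_rot: [3.14, -0.003, 1.653]
contact_force: [-1.1, 0.9, -0.5]
opening: 0.0132
cm [ 0.04 -0.01  0.  ] deg [ 0.11 -0.18  1.72] now [ 0.4826 -0.2454  0.1315] [179.89  -0.18  94.72] F [-1.1  0.9 -0.5] M [-0.1   0.29  0.06] t 7.95 q6 -0.7 op 0.0132
time: 8.25
tool_pos: [0.4825, -0.2454, 0.1315]
tool_rot: [3.14, -0.003, 1.6]
contact_force: [-0.2, -0.8, 0.2]
opening: 0.0135
cm [ 0.04 -0.01  0.  ] deg [ 0.1  -0.18 -1.33] now [ 0.4825 -0.2454  0.1315] [179.9   -0.18  91.67] F [-0.2 -0.8  0.2] M [-0.18  0.28  0.09] t 8.25 q6 -0.65 op 0.0135
```

```bash
for i in 1; do python3 -m creep '[[[0,0,0,0,0,1.5,-1],[0,0,0,0,0,3,-1],[0,0,0,0,0,3,-1]]]'; python3 d.py .4824 -.245 .1315 93; done; python3 -m creep '[[[0,0,0,0,0,1.5,-1],[0,0,0,0,0,3,-1],[0,0,0,0,0,3,-1]]]'; python3 d.py .4824 -.245 .1315 93
```

```text
time: 8.55
tool_pos: [0.4825, -0.2454, 0.1315]
tool_rot: [3.14, -0.003, 1.547]
contact_force: [-1.4, -0.3, -0.2]
opening: 0.0134
cm [ 0.04 -0.01  0.  ] deg [ 0.09 -0.17 -4.38] now [ 0.4825 -0.2454  0.1315] [179.91  -0.18  88.62] F [-1.4 -0.3 -0.2] M [-0.21  0.31  0.3 ] t 8.55 q6 -0.59 op 0.0134
time: 8.85
tool_pos: [0.4825, -0.2454, 0.1315]
tool_rot: [3.14, -0.003, 1.494]
contact_force: [-1.2, -0.4, 0.6]
opening: 0.0137
cm [ 0.04 -0.02  0.  ] deg [ 0.08 -0.17 -7.42] now [ 0.4825 -0.2454  0.1315] [ 1.7993e+02 -1.7000e-01  8.5580e+01] F [-1.2 -0.4  0.6] M [-0.25  0.31  0.56] t 8.85 q6 -0.54 op 0.0137
```

```bash
python3 -m creep '[[[0,0,0,0,0,-2.5,-1],[0,0,0,0,0,-5,-1],[0,0,0,0,0,-5,-1]]]'; python3 d.py .4824 -.245 .1315 90
python3 - <<'E'
from h import *
for c in("top","side"): cv2.imwrite(f"pics/{c}4.png",robot.read_camera(c)[:,:,::-1])
t=cv2.imread("pics/top4.png");s=cv2.imread("pics/side4.png")
cv2.imwrite("pics/o4.png",np.hstack([cv2.resize(t[200:320,420:540],(400,400),interpolation=cv2.INTER_CUBIC),cv2.resize(s[90:190,340:440],(400,400))]))
E
```

```text
time: 9.15
tool_pos: [0.4826, -0.2455, 0.1315]
tool_rot: [3.14, -0.003, 1.581]
contact_force: [-1.0, -0.8, 0.6]
opening: 0.0134
cm [ 0.05 -0.02  0.  ] deg [ 0.1  -0.16  0.57] now [ 0.4826 -0.2455  0.1315] [ 1.799e+02 -1.600e-01  9.057e+01] F [-1.  -0.8  0.6] M [-0.26  0.25  0.06] t 9.15 q6 -0.63 op 0.0134
```

View pics/o4.png

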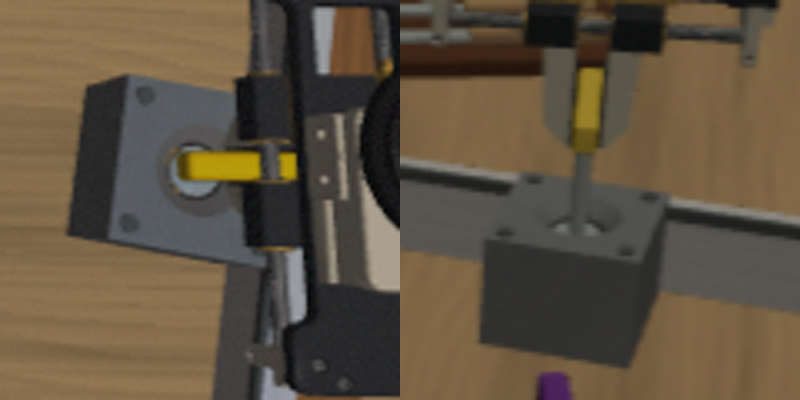

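The handle now lies across the fence (top crop, 175–300 at row 165), the collar is down in the well, and the torque is unloaded. I'll release and lift.

```bash
python3 -m creep '[[[0,0,0,0,0,0,-0.6],[0,0,0,0,0,0,-0.3],[0,0,0,0,0,0,-0.1],[0,0,0,0,0,0,-0.1],[0,0,0,0,0,0,-0.1]]]'; python3 -m creep '[[[0,0,-1,0,0,0,-0.1],[0,0,-3,0,0,0,-0.1],[0,0,-6,0,0,0,-0.1],[0,0,-10,0,0,0,-0.1],[0,0,-12,0,0,0,-0.1],[0,0,-12,0,0,0,-0.1]]]'; python3 d.py .4 0 .26 90
```

```text
time: 9.75
tool_pos: [0.4826, -0.2455, 0.1315]
tool_rot: [3.14, -0.003, 1.579]
contact_force: [-0.4, 0.0, -0.4]
opening: 0.0406
time: 10.35
tool_pos: [0.4837, -0.2467, 0.2558]
tool_rot: [3.134, 0.002, 1.579]
contact_force: [-0.4, 0.3, -1.2]
opening: 0.0413
cm [24.74 -8.15 -0.53] deg [0.46 0.09 0.49] now [ 0.4837 -0.2467  0.2558] [1.7954e+02 9.0000e-02 9.0490e+01] F [-0.4  0.3 -1.2] M [-0.07  0.06  0.02] t 10.35 q6 -0.62 op 0.0413
```

Move aside to see the key from both cameras.

```bash
python3 -m creep '[[[4,-2,-1,0,0,0,-0.1],[8,-4,-1,0,0,0,-0.1],[12,-6,-1,0,0,0,-0.1],[16,-8,-1,0,0,0,-0.1],[20,-8,-1,0,0,0,-0.1],[24,-8,-1,0,0,0,-0.1],[24,-8,-1,0,0,0,-0.1],[24,-8,-1,0,0,0,-0.1]]]'
python3 - <<'E'
from h import *
for c in("top","side"): cv2.imwrite(f"pics/{c}5.png",robot.read_camera(c)[:,:,::-1])
t=cv2.imread("pics/top5.png");s=cv2.imread("pics/side5.png")
cv2.imwrite("pics/o5.png",np.hstack([cv2.resize(t[200:320,430:550],(400,400),interpolation=cv2.INTER_CUBIC),cv2.resize(s[90:190,340:440],(400,400))]))
roi={"side":(80,190,340,440),"top":(200,320,430,550)}
M={}
for c,im in(("side",s),("top",t)):
    m=np.zeros((400,640)); a,b,d,e=roi[c]; y=yellow(im)[a:b,d:e]
    n,l,st,_=cv2.connectedComponentsWithStats(y); k=1+st[1:,4].argmax(); m[a:b,d:e]=l==k; M[c]=m; print(c,m.sum())
for ms in({"top":M["top"]},{"side":M["side"]},M):
    r=fit(ms,[.4826,-.2455,-1.55],.08,.014,.127,.145,True); print(list(ms),r.x.round(4),round(r.fun,3))
E
```

```text
time: 11.15
tool_pos: [0.4012, -0.0068, 0.2644]
tool_rot: [3.134, 0.002, 1.582]
contact_force: [0.8, -1.0, -0.4]
opening: 0.0414
side 133.0
top 440.0
['top'] [ 4.8210e-01 -2.4600e-01 -1.5314e+00  1.5000e-03] 0.141
['side'] [ 0.4823 -0.2472 -1.5432  0.0018] 0.169
['side', 'top'] [ 4.8250e-01 -2.4780e-01 -1.5345e+00  6.0000e-04] 0.304
```

View pics/o5.png

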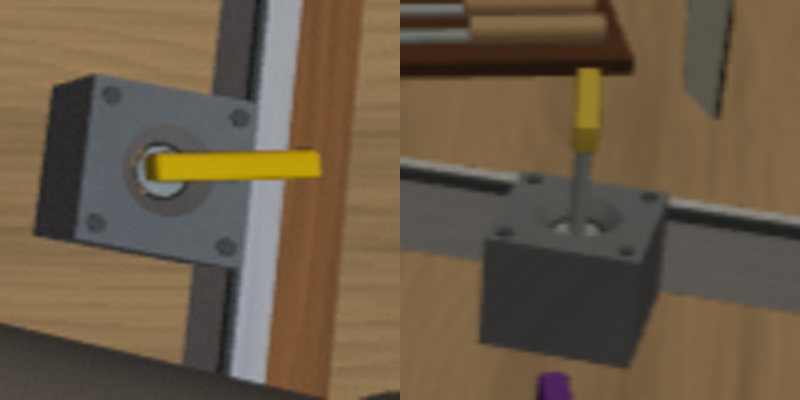

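View pics/side5.png

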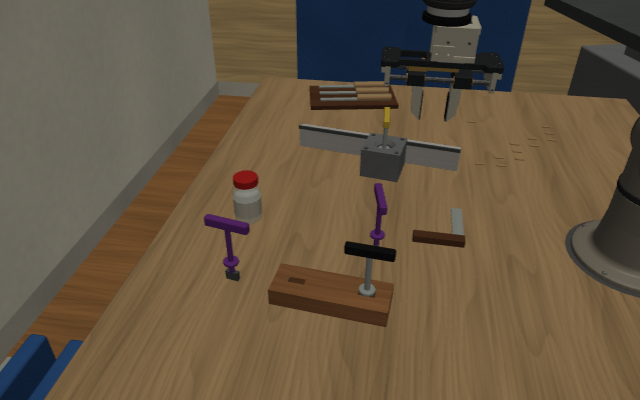

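The pictures show the key upright in the well: collar in the bore at top crop (160,170), handle at its seated height. The black tool stands untouched in the rack at side (368,290). Handle yaw is about -88° against the -87° expected at the stop, and the torque rose sharply there.

```bash
python3 -c "
from cell import robot
print(robot.hand_in())"
```

```text
the job is handed in; nothing more can be done
None
```

I took the yellow T-key from the rack and lowered its blade into the brass screw. I turned it clockwise to the stop, released it, backed the arm away and handed the job in at about 11 s.

**Last checks:**
- **Seating:** the tool reached 0.1315 m, the height expected for a full fit, and a light contact of about 4.5 N appeared there.
- **Stop:** the turning torque rose from about 0.1 to 0.56 N m over the last 6° and fell back when I eased off. The handle ended near -88°, against about -87° predicted for a locked screw.
- **After release:** both cameras show the key standing upright in the well. The joint camera fit put it within about 3 mm of the well centre. The black-handled tool is still in its slot.

**Not checked:** I could not see the screw itself with the key in it. That it is locked rests on the torque and the handle angle.

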